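Clip the wide sensor module onto the lab instrument rail

TASK

Mount the loose wide sensor module on the aluminium rail, in the free place between the two dark end stops: hook its lip under the rail's edge nearest the robot with the other end still raised, then tilt that end down and press until its foot clip snaps under the far edge. It must finish level, held by lip and clip, and let go of. Leave the loose narrow module where it lies.

Things in the scene. Friction and masses are not known exactly. Their poses are not given: they have to be found in the camera images.
- module: Wide loose module, dark grey plastic, 0.2 kg, in mm: body 80 (x) x 48 (y), z 20 to 46, on legs down to z 0 at both ends. Origin: centre of its underside, on the bench at the start; z up, x from the hook end to the foot end (black tab, two steel sockets). Grip fin on top: 14 thick (y), x -24 to +8, z 46 to 76. Mounted: axes along those of place, origin there at x 0 +-2, y 0 +-12, z -20.
- hook (a point): (mm) Mid lip of the wide module, at x -26, y 0, z 6 in its frame. Lip leg: x -38 to -30, z 0 to 20. The full-width lip runs from it towards the foot end to x -22, sloping down 24 deg: its upper face is at z 9 by the leg and z 5 at the tip. Between it and the body's underside (z 20) is the slot for the rail's near edge.
- foot (a point): (mm) Where to press: top face over the foot, at x 32, y 0, z 46 in the module's frame (flat and free from x 10 to 40). Below, in the foot leg (x 30 to 40), a black spring clip with sloped underside: tip at x 23, z 10 to 14, yields 8 outwards. Hooked and let go, the foot end rests about 15 deg up; 7 to 12 N down snaps it.
- place: (mm) Free place on the fixed T-rail between two dark steel end stops (18 high, inner faces at y +-36). Origin: on the rail's top face, its middle, halfway between the stops, 40 above the bench; x across the rail away from the robot, y along it, z up. Flange 56 wide (x +-28), 4 thick; web 24 wide; 30 clear below the flange. Modules fixed on the rail beyond the stops reach z 26.
- narrow: Loose narrow module, a bystander not to be moved: as the wide one, with the same fin, but 26 mm wide and one socket. Origin and axes alike.
There are look-alikes about, which are no part of the job. What is shaped like the module but green is not meant.

How it is judged:
By the outcome, as a careful person would: the job done as asked, in the order asked, and still so for the second after the job is handed in, with the robot touching nothing.
It also fails if it takes over 38 s, if anything falls off the work surface, if the arm or the gripper's body presses on something with over 40 N, if the wrist force passes 120 N, or if a joint passes its speed limit or range.

ROBOT

A 6-joint arm with a two-finger parallel gripper is mounted at the origin on the work surface. World frame = base frame: x ahead of the robot, y to its left, z up, the work surface at z = 0. Lengths are in m, angles in rad, forces in N, time in s.
With the tool pointing down it reaches from about 0.35 to 0.95 m from the base axis. Payload 17.4 kg.
Tool frame: the origin (TCP) lies between the finger pads; the fingertips stand 8 mm ahead of it and the grasp point (between the pads) lies 11 mm behind it (manip.tip_extent is the distance from the TCP to the fingertips, in m); z points along the fingers, y is the direction in which the jaws open and shut (so a half turn about z gives the same grasp; the last joint's range is limited). The gripper opens to 93 mm and grips with 3 to 60 N. Pads are 15 mm wide; open, the fingers measure 128 mm over their backs; the gripper's body (75 mm by 188 mm) begins 65 mm behind the grasp point.
Start: joints at [-1.269, 0.116, 1.442, -0, 1.584, -0.038], TCP at [0.225, -0.636, 0.191] pointing down, gripper open.
Joint ranges: [-2.83, 2.83], [-0.83, 2.19], [0.07, 2.5], [-1.14, 4.28], [0.01, 3], [-2.97, 2.97]. Speed limits (rad/s): [1.89, 1.89, 2.22, 3.14, 3.14, 3.14].

INTERFACE

Orientations are given as a rotation vector (axis times angle).
In Python, from plant import status, vision, ticket, manip gives the robot as it stands.
- The arm moves only by the tool carry_out, never from a script. Its arguments are lists of equal length, an entry for each row: "translation": the shift along the tool's x, y, z in mm, a list of three; "delta_rot": the turn, a rotation vector about the tool's x, y, z in rad, a list of three; "gripper": the finger opening in mm, from 0 to 93. In form: {"translation": [[tx, ty, tz], ...], "delta_rot": [[wx, wy, wz], ...], "gripper": [gripper, ...]}. A call has 1 to 8 rows; each row shifts and turns the pose as measured when the row begins, along the tool's axes as they then stand; what a row does not reach is not made up. A row lasts 1/8 s, in which the tool goes at most 62.5 mm and 10.7 degrees, less where a joint would pass 70% of its speed; a pose out of reach is approached as far as the arm can. A call with a gripper value outside its range is refused whole. The fingers move at their own pace and stop on an object; the grip force is fixed at half the most. Time passes only in rows, so rows that do not move let the fingers close. It gives the time, the measured TCP pose, the force and the opening at its end, in the units of the state.
- status.state(): the state, without advancing time (a new reading comes with each control period).
- vision.camera(name): name is "scene" or "top" or "wrist"; returns (picture, depth): 420x560x3 uint8, red, green, blue; 420x560 float32, m along the optical axis (not along the pixel's ray), 0 where there is no reading.
- vision.calibration(name): a dict with "intrinsics" (3x3 intrinsics, pixels), "view" (4x4, takes a point from world to camera coordinates). Camera axes: x right, y down, z forward; pixel columns grow to the right and rows downward; lengths in m; the calibration is good to about 2 mm. A picture is of the moment at which its call begins: read the wrist's pose just before it. calibration takes no time and is no camera call; for the wrist camera it gives the pose at the moment of the call.
- ticket.hand_in(): hands the job in, once; it reports no verdict.
The state is a dict: "t": time; "q": joint angles; "qd": joint speeds; "effort": joint torques, N m; "tool_pos": TCP position; "tcp_rot": TCP orientation; "contact_force": force on the tool from outside, world axes, zero at the start; "ft_torque": the same for the moment, N m; "gripper_width": finger opening in m.
Only numpy, scipy, OpenCV 4.12 (cv2) and the standard library are available. Lean on these libraries where they do the work, as an engineer would, in place of code of your own. Each camera call takes 0.05 s, during which the arm holds its last target. There are 200 camera calls.

## Working session

There is one attempt and no reset: what is moved stays moved. The work goes in short steps, Python scripts to look and compute and a tool call to move; the robot and the scene stay as the last step left them, time stands still between calls to the robot, and variables do not carry over. Pictures are saved under pics/ and viewed, about 8 in all and at most 12, crops included, and the job is handed in when it is done.

Besides the shell and the picture viewer there is one more tool, called after "Emit:" in YAML: its name, and indented under it one key for each argument. carry_out: Moves the arm, as the interface text tells. Its arguments: {"type":"object","properties":{"translation":{"type":"array","items":{"type":"array","items":{"type":"number"}}},"delta_rot":{"type":"array","items":{"type":"array","items":{"type":"number"}}},"gripper":{"type":"array","items":{"type":"number"}}},"required":["translation","delta_rot","gripper"]}

```bash
mkdir -p pics
cat > h.py <<'E'
from plant import status, vision, ticket, manip
import numpy as np, cv2
from scipy.spatial.transform import Rotation as R
def shot(n,f):
    p,d=vision.camera(n);c=vision.calibration(n)
    cv2.imwrite('pics/'+f+'.png',p[...,::-1]);np.savez('pics/'+f+'.npz',d=d,p=p,K=c['intrinsics'],V=c['view'])
def world(f):
    z=np.load('pics/'+f+'.npz');d=z['d'];K=z['K'];v,u=np.mgrid[:d.shape[0],:d.shape[1]]
    P=np.stack([(u-K[0,2])/K[0,0]*d,(v-K[1,2])/K[1,1]*d,d,np.ones_like(d)],-1)
    W=(P@np.linalg.inv(z['V']).T)[...,:3];W[d==0]=np.nan
    return W
E
python3 - <<'E'
from h import *
shot('scene','s1');shot('top','t1')
s=status.state();print(s);print(manip.tip_extent)
print(vision.calibration('wrist'),vision.calibration('top'))
E
```

```text
{'t': 0.1, 'q': array([-1.26876235e+00,  1.16456934e-01,  1.44217882e+00, -1.69521701e-05,
        1.58399888e+00, -3.78122223e-02]), 'qd': array([ 0.00047928, -0.00101248, -0.00256152, -0.00014928,  0.00048914,
        0.00046296]), 'effort': array([ 1.79012906e-03, -7.22892809e+01, -6.23868227e+01,  7.80544057e-02,
        2.28444824e-02, -4.75068578e-05]), 'tool_pos': array([ 0.22492389, -0.63620726,  0.19067846]), 'tcp_rot': array([-3.09533095e+00, -5.31089286e-01,  2.41917485e-04]), 'contact_force': array([-0.77915561,  0.29347088,  0.43245607]), 'ft_torque': array([-0.00404499,  0.02214476, -0.03522849]), 'gripper_width': 0.09301164256802666}
0.008
{'intrinsics': array([[377.57541269,   0.        , 277.36683927],
       [  0.        , 377.57541269, 211.01498423],
       [  0.        ,   0.        ,   1.        ]]), 'view': array([[ 0.33379461, -0.94264501, -0.00124386, -0.67465739],
       [-0.90085477, -0.31938449,  0.29403101, -0.03449335],
       [-0.27756414, -0.09702543, -0.95579507,  0.39164583],
       [ 0.        ,  0.        ,  0.        ,  1.        ]])} {'intrinsics': array([[534.57168177,   0.        , 277.97032958],
       [  0.        , 534.57168177, 215.57903195],
       [  0.        ,   0.        ,   1.        ]]), 'view': array([[-0.02887605, -0.99927233, -0.02491937,  0.07979323],
       [-0.9909006 ,  0.03189501, -0.13076204,  0.47270607],
       [ 0.13146169,  0.02091673, -0.99110056,  0.980565  ],
       [ 0.        ,  0.        ,  0.        ,  1.        ]])}
```

View pics/t1.png

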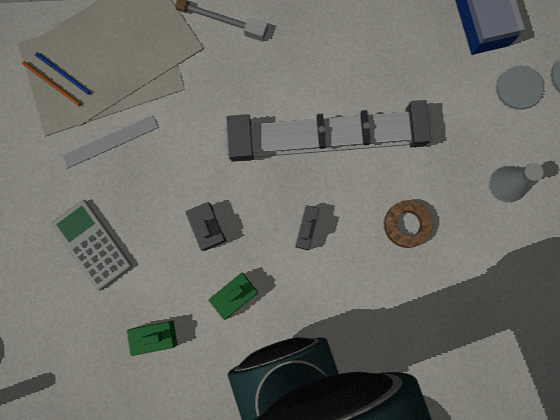

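View pics/s1.png

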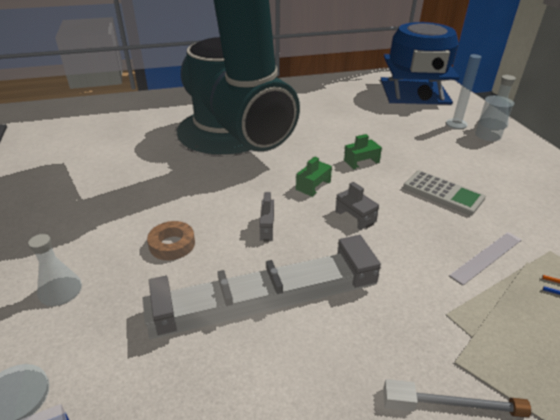

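Run:
```python
from h import *
W=world('t1')
def box(sl,zl,zh,n):
    w=W[sl].reshape(-1,3);w=w[(w[:,2]>zl)&(w[:,2]<zh)]
    r=cv2.minAreaRect((w[:,:2]*1000).astype(np.float32));print(n,len(w),w.mean(0).round(4),np.median(w[:,2]).round(4),r)
    return w
m=np.s_[190:260,175:240]
box(m,.038,.053,'modtop');box(m,.066,.085,'fin')
n=np.s_[195:260,290:335]
box(n,.038,.053,'nartop');box(n,.066,.085,'narfin')
box(np.s_[100:160,255:315],.034,.046,'railL');box(np.s_[105:150,330:360],.034,.046,'railmid');box(np.s_[100:150,372:408],.034,.046,'railR')
box(np.s_[100:160,312:332],.050,.07,'stop1');box(np.s_[100:160,355:376],.05,.07,'stop2')
a=cv2.imread('pics/t1.png');b=cv2.imread('pics/s1.png')
A=cv2.resize(a[185:260,170:250],(400,375),interpolation=cv2.INTER_CUBIC);B=cv2.resize(b[175:235,325:389],(400,375),interpolation=cv2.INTER_CUBIC)
C=cv2.resize(a[95:165,295:395],(400,280)[:2],interpolation=cv2.INTER_CUBIC)
o=np.zeros((600,800,3),np.uint8);o[:300,:320]=cv2.resize(A,(320,300));o[:300,400:720]=cv2.resize(B,(320,300));o[310:590,:400]=C
cv2.imwrite('pics/c1.png',o)
```

```text
modtop 938 [0.4596 0.2039 0.0455] 0.0456 ((459.5242919921875, 204.65557861328125), (80.94798278808594, 48.191261291503906), 21.17574691772461)
fin 144 [0.4513 0.201  0.075 ] 0.0753 ((451.5684509277344, 201.68896484375), (32.26250457763672, 14.370560646057129), 20.718463897705078)
nartop 454 [0.4514 0.0122 0.0456] 0.0457 ((450.3943786621094, 12.644172668457031), (26.182340621948242, 79.81343841552734), 73.61289978027344)
narfin 137 [0.4423 0.015  0.0754] 0.0755 ((442.38934326171875, 14.988481521606445), (13.587885856628418, 31.596805572509766), 74.13731384277344)
railL 1719 [0.6287 0.048  0.0399] 0.0398 ((628.9758911132812, 48.108638763427734), (57.969032287597656, 118.03192138671875), 2.994943141937256)
railmid 857 [ 0.6341 -0.0669  0.0399] 0.0399 ((634.642333984375, -67.1707992553711), (56.4380989074707, 60.18933868408203), 87.96143341064453)
railR 1040 [ 0.6384 -0.1531  0.0398] 0.0397 ((644.4114379882812, -153.5371856689453), (70.3336410522461, 71.68315124511719), 89.51229858398438)
stop1 222 [ 0.6311 -0.0194  0.0582] 0.0581 ((631.4320678710938, -19.7158260345459), (63.56325149536133, 12.134431838989258), 2.364473819732666)
stop2 234 [ 0.6351 -0.103   0.0581] 0.0578 ((636.331787109375, -103.49108123779297), (64.47575378417969, 12.292278289794922), 2.6572892665863037)
```

View pics/c1.png

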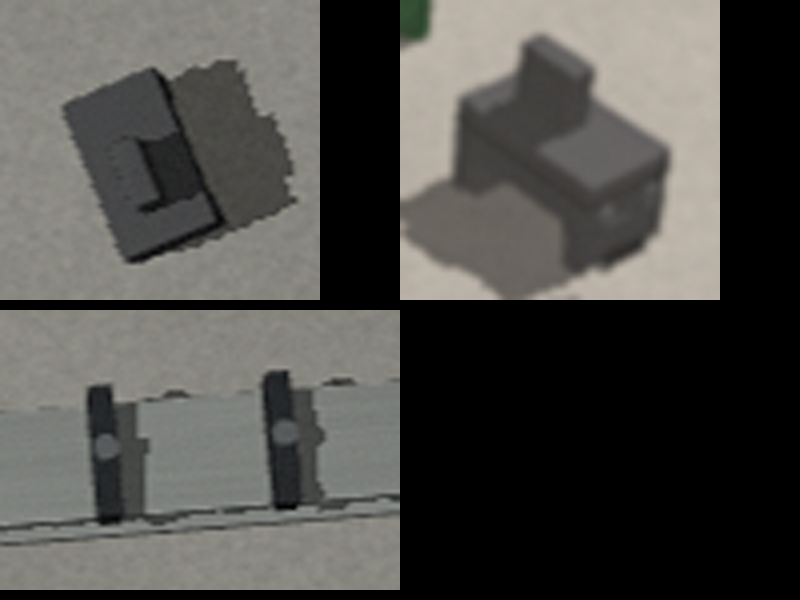

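Emit:
carry_out:
  translation:
    - [34.5, -50, 0]
    - [34.5, -50, 0]
    - [34.5, -50, 0]
    - [34.5, -50, 0]
    - [34.5, -50, 0]
    - [34.5, -50, 0]
    - [34.5, -50, 0]
    - [34.5, -50, 0]
  delta_rot:
    - [0, 0, 0]
    - [0, 0, 0]
    - [0, 0, 0]
    - [0, 0, 0]
    - [0, 0, 0]
    - [0, 0, 0]
    - [0, 0, 0]
    - [0, 0, 0]
  gripper: [60, 60, 60, 60, 60, 60, 60, 60]

```text
t: 1.1
tool_pos: [0.3526, -0.1559, 0.1879]
tcp_rot: [-3.092, -0.519, 0.001]
contact_force: [0.7, 0.3, -0.2]
gripper_width: 0.0598
```

```bash
cat >> h.py <<'E'
def tool(pos,yaw,pitch=0):
    """Tool pose: x along yaw, pitch = foot end up (deg)"""
    y,p=np.radians([yaw,pitch]); x=np.array([np.cos(y)*np.cos(p),np.sin(y)*np.cos(p),np.sin(p)])
    Y=np.array([np.sin(y),-np.cos(y),0]);return np.array(pos,float),np.stack([x,Y,np.cross(x,Y)],1)
def go(pos,yaw,pitch=0):
    s=status.state();p,M=tool(pos,yaw,pitch);T=R.from_rotvec(s['tcp_rot'])
    d=T.inv().apply(p-s['tool_pos']*1000);r=(T.inv()*R.from_matrix(M)).as_rotvec()
    print('t',s['t'],'at',(s['tool_pos']*1000).round(1),'d',d.round(1),np.linalg.norm(d).round(1),'r',r.round(3),'F',s['contact_force'].round(1),'w',s['gripper_width'].round(4))
E
python3 -c "
from h import *
go([452,202,190],21)"
```

```text
Traceback (most recent call last):
  File "h.py", line 19, in go
    print('t',s['t'],'at',(s['tool_pos']*1000).round(1),'d',d.round(1),np.linalg.norm(d).round(1),'r',r.round(3),'F',s['contact_force'].round(1),'w',s['gripper_width'].round(4))
                                                                                                                                                     ^^^^^^^^^^^^^^^^^^^^^^^^
AttributeError: 'float' object has no attribute 'round'
```

```bash
sed -i "s/s\['gripper_width'\].round(4)/round(s['gripper_width'],4)/" h.py
python3 -c "
from h import *
go([452,202,190],21)"
```

```text
t 1.1 at [ 352.6 -155.9  187.9] d [ 2.109e+02 -3.057e+02 -1.000e-01] 371.4 r [-0.006 -0.001 -0.034] F [ 0.7  0.3 -0.2] w 0.0598
```

Emit:
carry_out:
  translation:
    - [35, -51, 0]
    - [35, -51, 0]
    - [35, -51, 0]
    - [35, -51, 0]
    - [35, -51, 0]
    - [35, -50, 0]
    - [0, 0, 0]
  delta_rot:
    - [0, 0, -0.01]
    - [0, 0, -0.01]
    - [0, 0, -0.01]
    - [0, 0, 0]
    - [0, 0, 0]
    - [0, 0, 0]
    - [0, 0, 0]
  gripper: [60, 60, 60, 60, 60, 60, 60]

```text
t: 1.98
tool_pos: [0.4416, 0.2119, 0.1892]
tcp_rot: [-3.083, -0.575, -0.002]
contact_force: [-0.2, 0.7, -0.2]
gripper_width: 0.06
```

Run:
```python
from h import *
go([452,202,190],21)
shot('wrist','w1');W=world('w1');w=W.reshape(-1,3);w=w[np.isfinite(w[:,0])]
n=np.hypot(w[:,0]-.4595,w[:,1]-.2047)<.056
for zl,zh in ((.04,.052),(.068,.084)):
    q=w[n&(w[:,2]>zl)&(w[:,2]<zh)];print(len(q),np.median(q[:,2]),cv2.minAreaRect((q[:,:2]*1000).astype(np.float32)))
```

```text
t 1.975 at [441.6 211.9 189.2] d [ 6.2 13.  -0.9] 14.4 r [-0.005 -0.002  0.002] F [-0.2  0.7 -0.2] w 0.06
3876 0.04589432559644577 ((458.55084228515625, 201.52639770507812), (80.68094635009766, 47.98868179321289), 21.597492218017578)
636 0.07577058922930838 ((451.95458984375, 198.78759765625), (31.345338821411133, 13.744540214538574), 21.547027587890625)
```

View pics/w1.png

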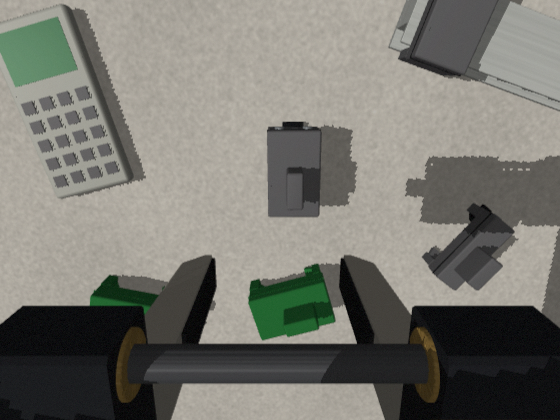

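```bash
python3 -c "
from h import *
go([451.8,199.5,56.5],21.4)"
```

```text
t 2.025 at [441.5 210.3 189.4] d [  5.5  14.3 132.8] 133.7 r [-0.004 -0.003 -0.006] F [ 0.2 -0.4  0.6] w 0.0596
```

Emit:
carry_out:
  translation:
    - [5.5, 14, 20]
    - [0, 0, 50]
    - [0, 0, 40]
    - [0, 0, 0]
  delta_rot:
    - [-0.004, -0.003, -0.006]
    - [0, 0, 0]
    - [0, 0, 0]
    - [0, 0, 0]
  gripper: [60, 60, 50, 50]

```text
t: 2.52
tool_pos: [0.4525, 0.1919, 0.0732]
tcp_rot: [3.087, 0.576, -0.002]
contact_force: [-0.6, -0.1, 1.0]
gripper_width: 0.0506
```

```bash
python3 -c "
from h import *
go([451.8,199.5,56.5],21.4)"
```

```text
t 2.525 at [452.5 191.9  73.2] d [ 2.1 -7.4 16.7] 18.4 r [ 0.001  0.001 -0.004] F [-0.6 -0.1  1. ] w 0.0506
```

Emit:
carry_out:
  translation:
    - [2, -7, 8]
    - [0, 0, 6]
    - [0, 0, 0]
    - [0, 0, 0]
  delta_rot:
    - [0, 0, -0.004]
    - [0, 0, 0]
    - [0, 0, 0]
    - [0, 0, 0]
  gripper: [50, 50, 50, 50]

```text
t: 3.02
tool_pos: [0.4539, 0.1985, 0.0622]
tcp_rot: [3.086, 0.58, 0.006]
contact_force: [0.0, -0.5, -0.6]
gripper_width: 0.0498
```

```bash
python3 -c "
from h import *
go([451.8,199.5,56.5],21.4)"
```

```text
t 3.025 at [453.9 198.5  62.2] d [-1.6 -1.7  5.7] 6.1 r [ 0.002 -0.004 -0.002] F [ 0.  -0.5 -0.6] w 0.0498
```

Emit:
carry_out:
  translation:
    - [-1.5, -1.5, 5]
    - [0, 0, 0]
    - [0, 0, 0]
    - [0, 0, 0]
    - [0, 0, 0]
    - [0, 0, 0]
  delta_rot:
    - [0, 0, 0]
    - [0, 0, 0]
    - [0, 0, 0]
    - [0, 0, 0]
    - [0, 0, 0]
    - [0, 0, 0]
  gripper: [50, 50, 5, 5, 5, 5]

```text
t: 3.78
tool_pos: [0.4521, 0.1997, 0.0576]
tcp_rot: [3.087, 0.581, 0.008]
contact_force: [0.3, -0.3, 0.1]
gripper_width: 0.0145
```

```bash
python3 -c "
from h import *
go([451.8,199.5,56.5],21.4)"
```

```text
t 3.775 at [452.1 199.7  57.6] d [-0.4  0.1  1.1] 1.2 r [ 0.002 -0.005 -0.002] F [ 0.3 -0.3  0.1] w 0.0145
```

Emit:
carry_out:
  translation:
    - [0, 0, -40]
    - [0, 0, -55]
    - [0, 0, -20]
    - [0, 0, 0]
  delta_rot:
    - [0, 0, 0]
    - [0, 0, 0]
    - [0, 0, 0.1]
    - [0, 0, 0.1]
  gripper: [5, 5, 5, 5]

```text
t: 4.28
tool_pos: [0.4512, 0.1995, 0.176]
tcp_rot: [3.13, 0.262, 0.006]
contact_force: [-0.0, 0.4, -0.5]
gripper_width: 0.0051
```

```bash
python3 -c "
from h import *
go([570.3,-64.8,172],2.9)"
```

```text
t 4.275 at [451.2 199.5 176. ] d [ 73.5 280.4   4.5] 289.9 r [ 0.001 -0.004  0.116] F [-0.   0.4 -0.5] w 0.0051
```

Run:
```python
from h import *
shot('wrist','w2')
go([0,0,0],0)
W=world('w2');w=W.reshape(-1,3);w=w[np.isfinite(w[:,0])]
n=np.hypot(w[:,0]-.4595,w[:,1]-.2047)<.07
for zl,zh in ((.04,.052),(.066,.084)):
    q=w[n&(w[:,2]>zl)&(w[:,2]<zh)];print(len(q),np.median(q[:,2]),cv2.minAreaRect((q[:,:2]*1000).astype(np.float32)))
```

```text
t 4.325 at [451.1 199.4 175.4] d [-477.9  124.   173.9] 523.4 r [ 0.001 -0.003  0.162] F [-0.3  0.1  0.4] w 0.0051
4074 0.045170200280018724 ((458.6636047363281, 203.24896240234375), (80.10667419433594, 47.95941925048828), 21.228431701660156)
688 0.07502126143088292 ((451.5568542480469, 200.5033721923828), (31.901098251342773, 14.061934471130371), 21.31671142578125)
```

View pics/w2.png

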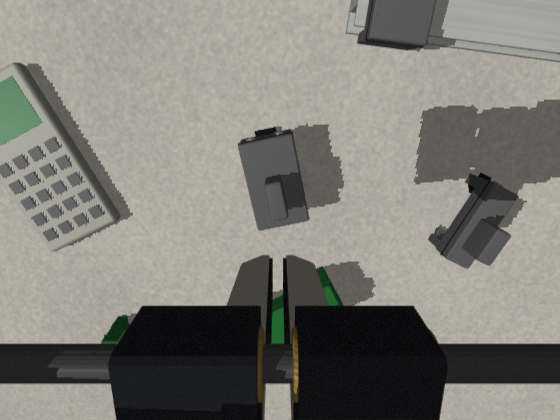

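Emit:
carry_out:
  translation:
    - [0, 0, 0]
    - [0, 0, 30]
    - [0, 0, 40]
    - [0, 0, 25]
    - [0, 0, 0]
  delta_rot:
    - [0, 0, -0.1]
    - [0, 0, -0.1]
    - [0, 0, 0]
    - [0, 0, 0]
    - [0, 0, 0]
  gripper: [50, 50, 50, 50, 50]

```text
t: 4.95
tool_pos: [0.4511, 0.1992, 0.0774]
tcp_rot: [3.085, 0.587, 0.005]
contact_force: [0.9, 0.5, 0.5]
gripper_width: 0.0481
```

```bash
python3 -c "
from h import *
go([451.9,200.5,56],21.4)"
```

```text
t 4.95 at [451.1 199.2  77.4] d [ 1.1 -1.  21.4] 21.4 r [ 0.002 -0.003  0.003] F [0.9 0.5 0.5] w 0.0481
```

Emit:
carry_out:
  translation:
    - [1, -1, 14]
    - [0, 0, 8]
    - [0, 0, 0]
    - [0, 0, 0]
    - [0, 0, 0]
    - [0, 0, 0]
    - [0, 0, 0]
    - [0, 0, 0]
  delta_rot:
    - [0, 0, 0.003]
    - [0, 0, 0]
    - [0, 0, 0]
    - [0, 0, 0]
    - [0, 0, 0]
    - [0, 0, 0]
    - [0, 0, 0]
    - [0, 0, 0]
  gripper: [50, 50, 50, 0, 0, 0, 0, 0]

```text
t: 5.95
tool_pos: [0.4533, 0.2011, 0.0575]
tcp_rot: [3.086, 0.585, 0.011]
contact_force: [0.2, 0.3, 0.0]
gripper_width: 0.005
```

Emit:
carry_out:
  translation:
    - [0, 0, 0]
    - [0, 0, 0]
    - [0, 0, 0]
  delta_rot:
    - [0, 0, 0]
    - [0, 0, 0]
    - [0, 0, 0]
  gripper: [0, 0, 0]

```text
t: 6.32
tool_pos: [0.4533, 0.2012, 0.0575]
tcp_rot: [3.086, 0.585, 0.011]
contact_force: [-0.1, -0.8, 0.7]
gripper_width: 0.0007
```

```bash
python3 -c "
from h import *
go([451.9,200.5,56],21.4)"
```

```text
t 6.325 at [453.3 201.2  57.5] d [-1.6  0.1  1.5] 2.1 r [ 0.002 -0.007  0.001] F [-0.1 -0.8  0.7] w 0.0007
```

Run:
```python
from h import *
shot('wrist','w3');shot('scene','s3')
a=cv2.imread('pics/w3.png');b=cv2.imread('pics/s3.png')
cv2.imwrite('pics/c3.png',np.hstack([cv2.resize(a,(400,300)),cv2.resize(b[90:270,270:510],(400,300))]))
print(vision.calibration('wrist')['view'].round(4))
```

```text
[[ 0.3662 -0.9305  0.0016  0.021 ]
 [-0.8914 -0.3504  0.2873  0.4802]
 [-0.2668 -0.1066 -0.9578  0.4062]
 [ 0.      0.      0.      1.    ]]
```

View pics/c3.png

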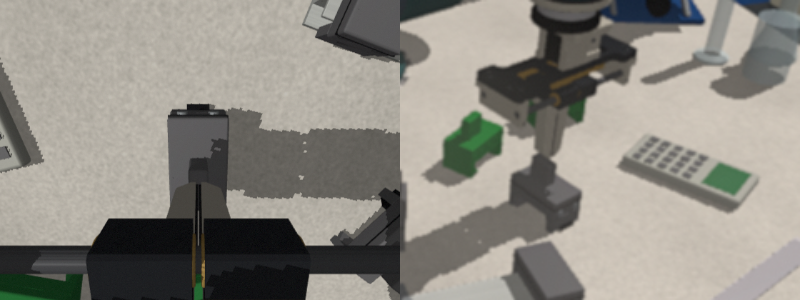

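Run:
```python
from h import *
W=world('w3')*1000
# wrist full-res pixels: crop scaled 400/560
for v in range(215,310,8):
    u=np.arange(255,305,8);print(v,[tuple(W[v,k].round(0)) if np.isfinite(W[v,k,0]) else None for k in u][:7])
w=world('s3').reshape(-1,3)*1000;s=np.array([453,201])
n=(np.hypot(w[:,0]-453,w[:,1]-201)<45)
q=w[n];
for z in range(40,130,6):
    k=q[(q[:,2]>z)&(q[:,2]<z+6)]; print(z,len(k),k.min(0).round(0) if len(k) else '',k.max(0).round(0) if len(k) else '')
```

```text
215 [(np.float64(465.0), np.float64(219.0), np.float64(46.0)), (np.float64(466.0), np.float64(215.0), np.float64(45.0)), (np.float64(468.0), np.float64(211.0), np.float64(46.0)), (np.float64(470.0), np.float64(207.0), np.float64(46.0)), (np.float64(471.0), np.float64(202.0), np.float64(45.0)), (np.float64(473.0), np.float64(198.0), np.float64(46.0)), (np.float64(475.0), np.float64(194.0), np.float64(46.0))]
223 [(np.float64(461.0), np.float64(218.0), np.float64(47.0)), (np.float64(462.0), np.float64(213.0), np.float64(46.0)), (np.float64(465.0), np.float64(210.0), np.float64(51.0)), (np.float64(467.0), np.float64(205.0), np.float64(51.0)), (np.float64(468.0), np.float64(201.0), np.float64(50.0)), (np.float64(469.0), np.float64(196.0), np.float64(45.0)), (np.float64(471.0), np.float64(192.0), np.float64(47.0))]
231 [(np.float64(456.0), np.float64(216.0), np.float64(46.0)), (np.float64(457.0), np.float64(211.0), np.float64(44.0)), (np.float64(466.0), np.float64(209.0), np.float64(65.0)), (np.float64(467.0), np.float64(205.0), np.float64(64.0)), (np.float64(468.0), np.float64(202.0), np
[... 3770 characters left out ...]
.float64(198.0), np.float64(127.0)), (np.float64(465.0), np.float64(196.0), np.float64(128.0))]
40 354 [422. 165.  40.] [497. 234.  46.]
46 72 [431. 171.  46.] [496. 227.  52.]
52 38 [441. 187.  52.] [470. 210.  58.]
58 35 [441. 187.  58.] [470. 208.  64.]
64 37 [439. 187.  64.] [469. 210.  70.]
70 70 [437. 188.  70.] [469. 210.  76.]
76 8 [448. 191.  76.] [468. 204.  77.]
82 11 [452. 188.  83.] [465. 209.  88.]
88 25 [454. 185.  88.] [467. 214.  94.]
94 39 [452. 182.  94.] [468. 215. 100.]
100 42 [452. 181. 100.] [470. 215. 106.]
106 45 [451. 181. 106.] [468. 217. 112.]
112 39 [452. 181. 112.] [469. 215. 118.]
118 42 [452. 181. 118.] [468. 217. 124.]
124 48 [452. 181. 124.] [469. 216. 130.]
```

Emit:
carry_out:
  translation:
    - [-2, 0, 0]
    - [0, 0, 0]
    - [0, 0, 0]
    - [0, 0, 15]
    - [0, 0, 14]
    - [0, 0, 0]
    - [0, 0, 0]
  delta_rot:
    - [0, 0, 0]
    - [0, 0, 0]
    - [0, 0, 0]
    - [0, 0, 0]
    - [0, 0, 0]
    - [0, 0, 0]
    - [0, 0, 0]
  gripper: [45, 45, 45, 45, 45, 45, 45]

```text
t: 7.3
tool_pos: [0.451, 0.2002, 0.0255]
tcp_rot: [3.086, 0.585, 0.009]
contact_force: [0.7, -0.6, 0.6]
gripper_width: 0.0448
```

Run:
```python
from h import *
go([451.6,200.5,25],21.4)
shot('scene','s4')
w=world('s4').reshape(-1,3)*1000
T=R.from_rotvec(status.state()['tcp_rot']);l=T.inv().apply(w-status.state()['tool_pos']*1000)
for a,b in ((15,50),(-50,-15)):
    k=l[(l[:,1]>a)&(l[:,1]<b)&(np.abs(l[:,0])<15)]
    k=k[np.isfinite(k[:,0])&(k[:,2]<-15)]; print(len(k),np.sort(k[:,2])[-12:].round(1),k[:,:2].mean(0))
```

```text
t 7.3 at [451.  200.2  25.5] d [ 0.6 -0.1  0.5] 0.8 r [ 0.002 -0.006  0.001] F [ 0.7 -0.6  0.6] w 0.0448
1004 [-17.4 -17.3 -17.  -16.9 -16.8 -16.8 -16.6 -16.4 -16.1 -16.  -15.8 -15.1] [ 2.71909267 36.01739548]
542 [-27.  -26.6 -26.2 -19.9 -19.3 -19.1 -19.1 -19.  -18.2 -18.2 -18.  -17.7] [  3.70783199 -28.39310441]
```

Emit:
carry_out:
  translation:
    - [0, 0, 2]
    - [0, 0, 0]
    - [0, 0, 0]
    - [0, 0, 0]
    - [0, 0, 0]
    - [0, 0, 0]
    - [0, 0, 0]
    - [0, 0, 0]
  delta_rot:
    - [0, 0, 0]
    - [0, 0, 0]
    - [0, 0, 0]
    - [0, 0, 0]
    - [0, 0, 0]
    - [0, 0, 0]
    - [0, 0, 0]
    - [0, 0, 0]
  gripper: [0, 0, 0, 0, 0, 0, 0, 0]

```text
t: 8.35
tool_pos: [0.4514, 0.2003, 0.0241]
tcp_rot: [3.086, 0.585, 0.011]
contact_force: [-0.2, -0.3, 0.0]
gripper_width: 0.0137
```

```bash
python3 -c "
from h import *
go([451.6,200.5,25],21.4)"
```

```text
t 8.35 at [451.4 200.3  24.1] d [ 0.3 -0.1 -0.9] 1.0 r [ 0.002 -0.007  0.001] F [-0.2 -0.3  0. ] w 0.0137
```

Emit:
carry_out:
  translation:
    - [0, 0, -30]
    - [0, 0, -50]
    - [0, 0, -40]
    - [0, 0, 0]
  delta_rot:
    - [0, 0, 0]
    - [0, 0, 0]
    - [0, 0, 0.1]
    - [0, 0, 0.1]
  gripper: [0, 0, 0, 0]

```text
t: 8.85
tool_pos: [0.4496, 0.1999, 0.1466]
tcp_rot: [3.13, 0.266, 0.007]
contact_force: [-0.1, 0.7, -2.4]
gripper_width: 0.0143
```

```bash
python3 -c "
from h import *
go([570.3,-64.8,140],2.9)"
```

```text
t 8.85 at [449.6 199.9 146.6] d [ 74.3 281.2   7.2] 291.0 r [ 0.001 -0.004  0.119] F [-0.1  0.7 -2.4] w 0.0143
```

Holding (‑2.4 N ≈ module weight). Travel to the place.

Emit:
carry_out:
  translation:
    - [15, 56, 0]
    - [15, 56, 0]
    - [15, 56, 0]
    - [22, 52, 0]
    - [22, 52, 0]
    - [0, 0, 0]
    - [0, 0, 0]
  delta_rot:
    - [0, 0, 0.04]
    - [0, 0, 0.04]
    - [0, 0, 0.04]
    - [0, 0, 0]
    - [0, 0, 0]
    - [0, 0, 0]
    - [0, 0, 0]
  gripper: [0, 0, 0, 0, 0, 0, 0]

```text
t: 9.72
tool_pos: [0.5669, -0.0702, 0.1466]
tcp_rot: [-3.14, -0.073, -0.006]
contact_force: [0.5, 1.2, -2.9]
gripper_width: 0.014
```

Run:
```python
from h import *
go([570.3,-64.8,140],2.9)
shot('wrist','w5');W=world('w5');w=W.reshape(-1,3);w=w[np.isfinite(w[:,0])]
def box(c,r,zl,zh,n):
    q=w[(abs(w[:,0]-c[0])<r[0])&(abs(w[:,1]-c[1])<r[1])&(w[:,2]>zl)&(w[:,2]<zh)]
    if len(q)>3: print(n,len(q),np.median(q[:,2]),cv2.minAreaRect((q[:,:2]*1000).astype(np.float32)))
box((.634,-.0616),(.06,.03),.034,.046,'rail');box((.634,-.02),(.06,.02),.05,.064,'stop1');box((.634,-.103),(.06,.02),.05,.064,'stop2')
```

```text
t 9.725 at [566.9 -70.2 146.6] d [ 3.6 -5.2  6.7] 9.2 r [-0.001 -0.004 -0.004] F [ 0.5  1.2 -2.9] w 0.014
rail 5625 0.039735612138459275 ((633.4765625, -61.763832092285156), (55.227325439453125, 61.787078857421875), 2.3549046516418457)
stop1 1598 0.05765740805297567 ((631.7140502929688, -21.0657901763916), (63.92929458618164, 12.31840705871582), 2.8322606086730957)
stop2 1571 0.05778613863263471 ((635.6841430664062, -104.76075744628906), (63.88778305053711, 12.258708000183105), 2.8282153606414795)
```

View pics/w5.png

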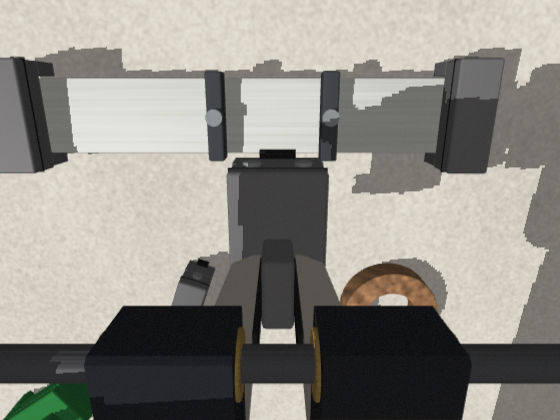

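```bash
cat >> h.py <<'E'
PL=np.array([633.7,-62.5,40.]);YW=2.83
def held(f):
    W=world(f)*1000;s=status.state();T=R.from_rotvec(s['tcp_rot']);l=T.inv().apply((W.reshape(-1,3)-s['tool_pos']*1000))
    k=l[np.isfinite(l[:,0])&(abs(l[:,1])<22)&(l[:,0]>18)&(l[:,0]<60)&(abs(l[:,2]+22)<12)]
    A=np.c_[k[:,:2],np.ones(len(k))];c=np.linalg.lstsq(A,k[:,2],rcond=None)[0]
    g=abs(A@c-k[:,2])<1.5;c=np.linalg.lstsq(A[g],k[g,2],rcond=None)[0]
    e=k[abs(A@c-k[:,2])<1.5]
    q=l[np.isfinite(l[:,0])&(l[:,0]>16)&(l[:,0]<60)&(abs(l[:,2]-l[:,:2]@c[:2]-c[2])<1.5)&(abs(l[:,1])<40)]
    print('top plane: z0',c[2].round(1),'slope deg',np.degrees(np.arctan(c[:2])).round(1),'x max',np.percentile(e[:,0],99.5).round(1),'y',np.percentile(q[:,1],[.5,99.5]).round(1))
def plc(x,z,pitch,y=0):
    """target: reported TCP in place coords"""
    c,s=np.cos(np.radians(YW)),np.sin(np.radians(YW))
    go(PL+[c*x-s*y,s*x+c*y,z],YW,pitch)
E
python3 - <<'E'
from h import *
held('w5');plc(-52,60,24)
E
```

```text
top plane: z0 -22.4 slope deg [2.  0.1] x max 48.3 y [-23.4  23.4]
t 9.775 at [566.9 -70.  146.7] d [14.9 -4.2 46.7] 49.2 r [-0.     0.415 -0.003] F [-0.1  0.4 -1.1] w 0.0141
```

Emit:
carry_out:
  translation:
    - [0, -4, 0]
    - [0, 0, 0]
    - [0, 0, 0]
    - [0, 0, 0]
    - [0, 0, 0]
  delta_rot:
    - [0, 0.15, 0]
    - [0, 0.15, 0]
    - [0, 0.15, 0]
    - [0, 0, 0]
    - [0, 0, 0]
  gripper: [0, 0, 0, 0, 0]

```text
t: 10.4
tool_pos: [0.5659, -0.0605, 0.1467]
tcp_rot: [-3.043, -0.081, -0.72]
contact_force: [-0.3, 0.5, -1.2]
gripper_width: 0.0138
```

Run:
```python
from h import *
plc(-52,60,26);plc(-52,15.3,26)
shot('wrist','w6');held('w6')
```

```text
t 10.4 at [565.9 -60.5 146.7] d [-7.   5.4 48.7] 49.5 r [-0.003 -0.011  0.003] F [-0.3  0.5 -1.2] w 0.0138
t 10.4 at [565.9 -60.5 146.7] d [-27.    5.5  88.7] 92.9 r [-0.003 -0.011  0.003] F [-0.3  0.5 -1.2] w 0.0138
top plane: z0 -22.2 slope deg [2. 0.] x max 48.0 y [-23.5  23.3]
```

Emit:
carry_out:
  translation:
    - [-10, 5, 35]
    - [-9, 0, 30]
    - [-4, 0, 14]
    - [0, 0, 0]
    - [0, 0, 0]
  delta_rot:
    - [0, -0.01, 0]
    - [0, 0, 0]
    - [0, 0, 0]
    - [0, 0, 0]
    - [0, 0, 0]
  gripper: [0, 0, 0, 0, 0]

```text
t: 11.08
tool_pos: [0.5842, -0.0637, 0.0662]
tcp_rot: [-3.048, -0.086, -0.699]
contact_force: [0.3, -0.2, -1.6]
gripper_width: 0.0139
```

Run:
```python
from h import *
plc(-52,15.3,26);plc(-16.6,15.3,26)
```

```text
t 11.075 at [584.2 -63.7  66.2] d [-7.   1.3  8.7] 11.3 r [-0.004  0.003  0.006] F [ 0.3 -0.2 -1.6] w 0.0139
t 11.075 at [584.2 -63.7  66.2] d [24.9  1.5 24.2] 34.7 r [-0.004  0.003  0.006] F [ 0.3 -0.2 -1.6] w 0.0139
```

Emit:
carry_out:
  translation:
    - [-7, 1, 8.5]
    - [0, 0, 0]
    - [9, 0, 4.4]
    - [9, 0, 4.4]
    - [0, 0, 0]
    - [0, 0, 0]
  delta_rot:
    - [-0.004, 0.003, 0.006]
    - [0, 0, 0]
    - [0, 0, 0]
    - [0, 0, 0]
    - [0, 0, 0]
    - [0, 0, 0]
  gripper: [0, 0, 0, 0, 0, 0]

```text
t: 11.82
tool_pos: [0.6041, -0.064, 0.0575]
tcp_rot: [-3.049, -0.075, -0.709]
contact_force: [-0.2, 0.5, -1.7]
gripper_width: 0.0138
```

Run:
```python
from h import *
plc(-16.6,15.3,26)
shot('wrist','w7');held('w7');shot('scene','s7')
b=cv2.imread('pics/s7.png');cv2.imwrite('pics/c7.png',cv2.resize(b[170:330,140:380],(780,520),interpolation=cv2.INTER_CUBIC))
```

```text
t 11.825 at [604.1 -64.   57.5] d [10.8 -0.1  7.7] 13.3 r [ 0.001 -0.003 -0.   ] F [-0.2  0.5 -1.7] w 0.0138
top plane: z0 -22.2 slope deg [1.9 0.1] x max 48.1 y [-23.5  23.5]
```

View pics/c7.png

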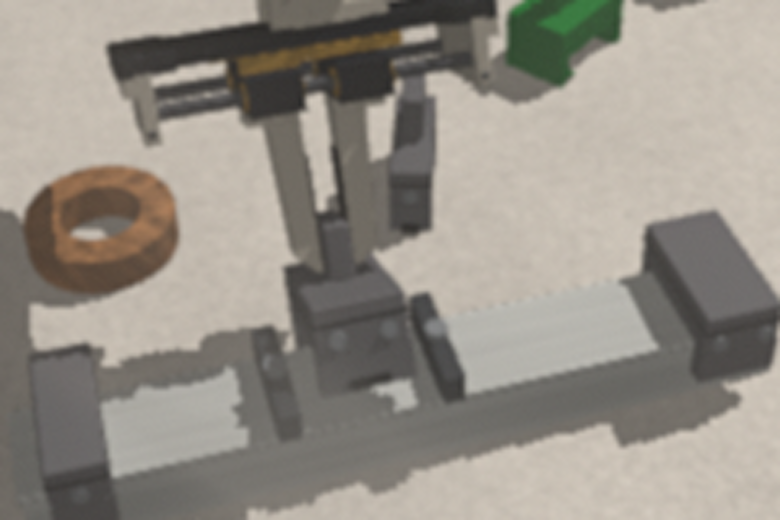

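Emit:
carry_out:
  translation:
    - [-1.5, 0, 3]
    - [0, 0, 0]
    - [6, 0, 2.9]
    - [0, 0, 0]
    - [5.5, 0, 2.7]
    - [0, 0, 0]
    - [0, 0, 0]
  delta_rot:
    - [0, 0, 0]
    - [0, 0, 0]
    - [0, 0, 0]
    - [0, 0, 0]
    - [0, 0, 0]
    - [0, 0, 0]
    - [0, 0, 0]
  gripper: [0, 0, 0, 0, 0, 0, 0]

```text
t: 12.8
tool_pos: [0.6175, -0.0635, 0.0541]
tcp_rot: [-3.049, -0.074, -0.71]
contact_force: [0.5, -0.7, -2.2]
gripper_width: 0.0136
```

Run:
```python
from h import *
plc(-16.6,14.3,26)
shot('wrist','w8');held('w8')
```

```text
t 12.8 at [617.5 -63.5  54.1] d [-0.3 -0.2 -0.4] 0.5 r [ 0.001 -0.004 -0.   ] F [ 0.5 -0.7 -2.2] w 0.0136
top plane: z0 -22.2 slope deg [2.  0.1] x max 48.1 y [-23.5  23.4]
```

Emit:
carry_out:
  translation:
    - [2.2, 0, 3.2]
    - [0, 0, 0]
    - [2.4, 0, 3.0]
    - [0, 0, 0]
    - [0, 0, 0]
  delta_rot:
    - [0, -0.07, 0]
    - [0, 0, 0]
    - [0, -0.07, 0]
    - [0, 0, 0]
    - [0, 0, 0]
  gripper: [0, 0, 0, 0, 0]

```text
t: 13.48
tool_pos: [0.6235, -0.063, 0.0499]
tcp_rot: [-3.094, -0.076, -0.499]
contact_force: [-0.7, -0.2, 0.4]
gripper_width: 0.0138
```

Run:
```python
from h import *
plc(-9.7,10.5,18)
shot('wrist','w9');held('w9')
```

```text
t 13.475 at [623.5 -63.   49.9] d [ 0.7  0.  -0.4] 0.8 r [ 0.001 -0.005 -0.   ] F [-0.7 -0.2  0.4] w 0.0138
top plane: z0 -22.2 slope deg [2. 0.] x max 48.1 y [-23.5  23.4]
```

Emit:
carry_out:
  translation:
    - [0, 0, 0]
    - [0, 0, 0]
    - [0, 0, 0]
    - [0, 0, -20]
    - [0, 0, -40]
    - [0, 0, 0]
    - [0, 0, 0]
  delta_rot:
    - [0, 0, 0]
    - [0, 0, 0]
    - [0, 0, 0]
    - [0, 0, 0]
    - [0, 0, 0]
    - [0, 0, 0]
    - [0, 0, 0]
  gripper: [35, 35, 35, 35, 35, 35, 35]

```text
t: 14.4
tool_pos: [0.6029, -0.064, 0.1122]
tcp_rot: [-3.093, -0.076, -0.504]
contact_force: [-0.2, 0.6, -0.6]
gripper_width: 0.035
```

```bash
cat >> h.py <<'E'
def mod(f):
    W=world(f)*1000;c,s=np.cos(np.radians(YW)),np.sin(np.radians(YW))
    l=(W.reshape(-1,3)-PL)@np.array([[c,-s,0],[s,c,0],[0,0,1]])
    k=l[np.isfinite(l[:,0])&(l[:,0]>10)&(l[:,0]<50)&(abs(l[:,1])<27)&(l[:,2]>20)&(l[:,2]<75)]
    c=np.array([0,0,np.median(k[:,2])]);A=np.c_[k[:,:2],np.ones(len(k))]
    for t in (10,6,3,1.5,1.5):
        g=abs(A@c-k[:,2])<t;c=np.linalg.lstsq(A[g],k[g,2],rcond=None)[0]
    e=k[g];print('module top: n',g.sum(),'z at x0,x32',c[2].round(1),(c[2]+32*c[0]).round(1),'slope',np.degrees(np.arctan(c[:2])).round(1),'xmax',np.percentile(e[:,0],99.5).round(1),'y',np.percentile(e[:,1],[.5,99.5]).round(1))
E
python3 - <<'E'
from h import *
plc(30,95,0)
shot('wrist','w10');mod('w10');shot('top','t10');mod('t10')
E
```

```text
t 14.4 at [602.9 -64.  112.2] d [64.9 -0.  -2.3] 64.9 r [ 0.001 -0.323 -0.   ] F [-0.2  0.6 -0.6] w 0.035
module top: n 2424 z at x0,x32 34.0 41.8 slope [13.8  0. ] xmax 31.4 y [-23.6  23.4]
  return _methods._mean(a, axis=axis, dtype=dtype,
  ret = ret.dtype.type(ret / rcount)
Traceback (most recent call last):
  File "h.py", line 40, in mod
    e=k[g];print('module top: n',g.sum(),'z at x0,x32',c[2].round(1),(c[2]+32*c[0]).round(1),'slope',np.degrees(np.arctan(c[:2])).round(1),'xmax',np.percentile(e[:,0],99.5).round(1),'y',np.percentile(e[:,1],[.5,99.5]).round(1))
                                                                                                                                                  ~~~~~~~~~~~~~^^^^^^^^^^^^^
IndexError: index -1 is out of bounds for axis 0 with size 0
```

View pics/w10.png

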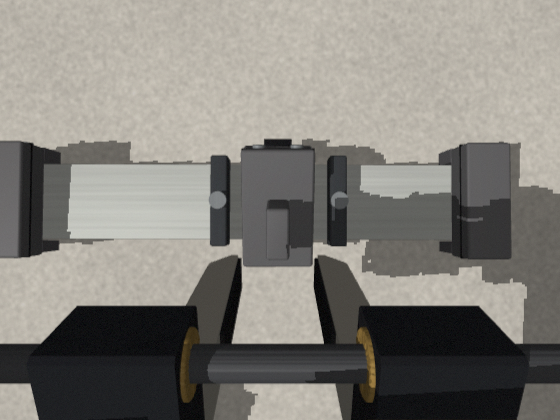

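Emit:
carry_out:
  translation:
    - [28, 0, 4]
    - [28, 0, 0]
    - [0, 0, 0]
    - [0, 0, 0]
    - [0, 0, 0]
    - [0, 0, 0]
  delta_rot:
    - [0, -0.16, 0]
    - [0, -0.16, 0]
    - [0, 0, 0]
    - [0, 0, 0]
    - [0, 0, 0]
    - [0, 0, 0]
  gripper: [0, 0, 0, 0, 0, 0]

```text
t: 15.25
tool_pos: [0.6548, -0.061, 0.1161]
tcp_rot: [3.14, 0.075, -0.017]
contact_force: [0.4, 0.1, 0.3]
gripper_width: 0.0005
```

Run:
```python
from h import *
plc(25,17,0)
shot('wrist','w11');mod('w11')
```

```text
t 15.25 at [654.8 -61.  116.1] d [ 4.5  0.5 59. ] 59.2 r [-0.     0.011 -0.001] F [0.4 0.1 0.3] w 0.0005
module top: n 2071 z at x0,x32 34.5 41.5 slope [12.3 -0.1] xmax 32.2 y [-23.6  23.2]
```

Emit:
carry_out:
  translation:
    - [4.5, 0.5, 30]
    - [0, 0, 20]
    - [0, 0, 0]
    - [0, 0, 0]
  delta_rot:
    - [0, 0.01, 0]
    - [0, 0, 0]
    - [0, 0, 0]
    - [0, 0, 0]
  gripper: [0, 0, 0, 0]

```text
t: 15.8
tool_pos: [0.6588, -0.0616, 0.0685]
tcp_rot: [3.14, 0.074, 0.007]
contact_force: [-0.5, 0.0, 0.3]
gripper_width: 0.0004
```

```bash
python3 -c "
from h import *
plc(25,14,0)"
```

```text
t 15.8 at [658.8 -61.6  68.5] d [-0.2 -0.4 14.5] 14.5 r [ 0.001 -0.005 -0.002] F [-0.5  0.   0.3] w 0.0004
```

Emit:
carry_out:
  translation:
    - [0, 0, 6]
    - [0, 0, 4]
    - [0, 0, 3]
    - [0, 0, 3]
  delta_rot:
    - [0, 0, 0]
    - [0, 0, 0]
    - [0, 0, 0]
    - [0, 0, 0]
  gripper: [0, 0, 0, 0]

```text
t: 16.3
tool_pos: [0.66, -0.0617, 0.0537]
tcp_rot: [3.14, 0.074, 0.012]
contact_force: [2.0, -0.5, 5.0]
gripper_width: 0.0007
```

Emit:
carry_out:
  translation:
    - [0, 0, 3]
    - [0, 0, 3]
  delta_rot:
    - [0, 0, 0]
    - [0, 0, 0]
  gripper: [0, 0]

```text
t: 16.55
tool_pos: [0.6621, -0.0618, 0.0499]
tcp_rot: [3.139, 0.075, 0.021]
contact_force: [3.3, 0.3, 9.1]
gripper_width: 0.0007
```

Emit:
carry_out:
  translation:
    - [-1, 0, 3.5]
    - [-1, 0, 3.5]
    - [-1, 0, 3.5]
  delta_rot:
    - [0, 0, 0]
    - [0, 0, 0]
    - [0, 0, 0]
  gripper: [0, 0, 0]

```text
t: 16.92
tool_pos: [0.6618, -0.062, 0.0418]
tcp_rot: [3.138, 0.075, 0.031]
contact_force: [-0.4, 0.1, 0.9]
gripper_width: 0.0006
```

Emit:
carry_out:
  translation:
    - [0, 0, 4]
    - [0, 0, 4]
  delta_rot:
    - [0, 0, 0]
    - [0, 0, 0]
  gripper: [0, 0]

```text
t: 17.18
tool_pos: [0.6641, -0.0621, 0.0387]
tcp_rot: [3.138, 0.075, 0.04]
contact_force: [-7.6, 4.3, 49.1]
gripper_width: 0.0005
```

Emit:
carry_out:
  translation:
    - [0, 0, -15]
    - [0, 0, -40]
    - [0, 0, -40]
    - [0, 0, 0]
    - [0, 0, 0]
  delta_rot:
    - [0, 0, 0]
    - [0, 0, 0]
    - [0, 0, 0]
    - [0, 0, 0]
    - [0, 0, 0]
  gripper: [0, 0, 0, 0, 0]

```text
t: 17.8
tool_pos: [0.6603, -0.0618, 0.1346]
tcp_rot: [3.138, 0.075, 0.034]
contact_force: [0.3, 0.6, -0.4]
gripper_width: 0.0003
```

Emit:
carry_out:
  translation:
    - [-60, 0, 0]
    - [-60, 0, 0]
    - [0, 0, 0]
    - [0, 0, 0]
  delta_rot:
    - [0, 0, 0]
    - [0, 0, 0]
    - [0, 0, 0]
    - [0, 0, 0]
  gripper: [0, 0, 0, 0]

```text
t: 18.3
tool_pos: [0.5357, -0.0673, 0.1252]
tcp_rot: [3.14, 0.075, 0.02]
contact_force: [1.3, -0.7, 0.5]
gripper_width: 0.0006
```

Run:
```python
from h import *
plc(0,100,0)
shot('wrist','w12');mod('w12');shot('scene','s12');mod('s12')
b=cv2.imread('pics/s12.png');a=cv2.imread('pics/w12.png')
cv2.imwrite('pics/c12.png',np.vstack([np.hstack([cv2.resize(a,(400,300)),cv2.resize(b[200:320,150:310],(400,300),interpolation=cv2.INTER_CUBIC)]),np.hstack([cv2.resize(b,(400,300)),np.zeros((300,400,3),np.uint8)])]))
```

```text
t 18.3 at [535.7 -67.3 125.2] d [ 98.3  -0.1 -13.5] 99.2 r [ 0.001 -0.013 -0.002] F [ 1.3 -0.7  0.5] w 0.0006
module top: n 3852 z at x0,x32 25.5 25.4 slope [-0.2 -0. ] xmax 39.8 y [-23.6  23.1]
module top: n 425 z at x0,x32 25.2 24.8 slope [-0.7 -0.3] xmax 43.3 y [-25.6  21.1]
```

View pics/c12.png

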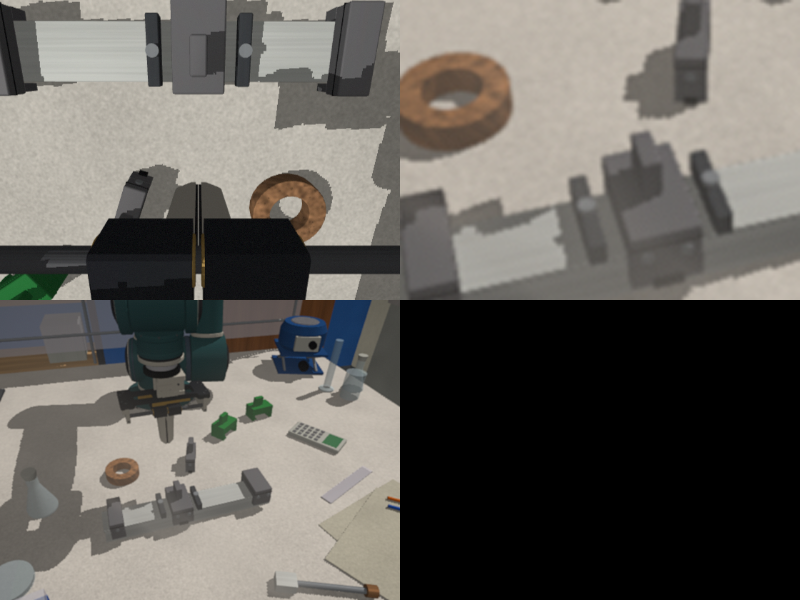

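Run:
```python
from h import *
print(ticket.hand_in(), status.state()['t'])
```

```text
the job is handed in; nothing more can be done
the job is handed in; nothing more can be done
```

The wide module is on the rail between the two end stops, level and let go of. I handed the job in at about 18.4 s.

**What I did:** I gripped the module by its fin and held the foot end about 24° up. I slid the lip under the near edge, lowered the tilt to about 16° and released; it then rested at 12 to 14°. I pressed over the foot with closed fingers. The force rose to 9 N, fell to about 1 N as the clip gave, then rose firmly as the module seated.

**Last checks:**
- **Wrist camera:** the module top is level (-0.2°), 25.5 mm above the rail face (nominal 26). Its foot end is at x 39.8 mm (nominal 40) and it is centred in y to within 1 mm.
- **Scene camera:** this agrees less closely, at -0.7° with the outline 2 to 3 mm off. I put that down to its coarser view.
- **Clip and lip:** neither was seen directly. That they hold is inferred from the level pose and the drop in force.
- **Narrow module:** it looked unmoved in the last picture, but I did not measure it again.

**What disagreed or went wrong:**
- **Fingertip position:** both cameras showed the tips about 27 mm behind the reported TCP, where the interface text puts them 8 mm ahead of it. Because of this my first two grasps closed above the fin; they touched nothing. I worked with the measured offset from then on.
- **Pressing force:** the last step reached about 49 N at the fingertips. That is under the 120 N wrist limit. It is over the 40 N limit for the arm and gripper body, though only the fingertips were pressing.

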